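# Hook the stamp tray out of its cubby

### The job

Take the pull hook from its wooden rest, drop its prong into the brass ring of the green tray and, pulling only with the hook and never hard, drag the tray straight out of its cubby until you feel it press firmly against its hidden sprung stop. Keep that pull on for a moment, then unhook without pushing the tray back in, and lay the hook back in the two forks of its rest. Do not touch the tray with the gripper, and leave the maul, the dye bottle and the tool pot where they stand.

Things in the scene. Friction and masses are not known exactly. Their poses are not given: they have to be found in the camera images.
- dock: Fixed dark wooden cubby, 118 mm wide, 190 mm deep, 86 mm high. Origin on the bench at the middle of its open front; its +x points into the cubby, so the tray comes out along its -x; z up. Dark grey floor board 10 mm thick, running on 110 mm in front of the opening; inside width 94 mm, roof underside 76 mm above the bench. A stamp block on the roof reaches 161 mm above the bench.
- mouth (a point): Middle of the open front at floor board height, 10 mm above the bench; axes as dock. The shut tray's front wall stands here. Pulling firmly against the stop means a pull 6 to 10 N above what dragging the tray takes, kept for half a second. On release the stop may push the tray back a few mm, which is fine: a tray left within 12 mm of the stop counts as out.
- roof (a point): Middle of the roof's top, 86 mm above the bench, 95 mm behind the open front. Hidden under the roof hangs a sprung rubber stop which catches the tray's back wall from inside when the tray origin is between dock x = +21 and -19 mm (45 to 95 mm of travel); where exactly differs each time and cannot be seen. From first touch it yields about 1 mm per 1.5 N, up to 30 mm.
- tray: Loose open green tray of stamps, 150 mm long (x), 90 wide (y), 50 high, walls 5, 0.3 to 0.65 kg. Origin at the middle of its underside, 10 mm above the bench; starts within 5 mm of dock x = +71 mm, axes along the dock's. Its ring stands out in front (-x). Dragging it takes 1 to 7 N. The ring tears out if the hook loads the tray, in any direction, with more than 25 N.
- ring (a point): Centre of the tray's rigid brass pull ring, which lies level (axis vertical), 103 mm in front (-x) of the tray's origin and 40 mm above it, about 50 mm above the bench. Inner diameter 28 mm, wire 6 mm thick. A brass lug joins it to the tray at its +x side.
- hook: Loose pull hook, 0.15 kg, lying level. Square wooden handle 22 x 22 mm, from 71 mm behind to 38 mm ahead of the origin; origin on its axis at the place to grip, between the forks of the rest. +x along the tool to the prong, z up. An 8 mm steel shank continues along the axis to x = +95 mm and there turns straight down as a prong reaching 46 mm below the axis.
- prong (a point): Middle of the prong's foot, 90.5 mm ahead (+x) of the hook's origin, 41 mm below its axis. The foot turns back 9 mm towards the handle so that the ring cannot slip off; prong and foot measure 17 mm along x, 8 mm along y. With the ring 20 mm below the handle's axis it is well engaged. After a pull, move about 10 mm ahead (away from the pull) before lifting out.
- rest: Fixed wooden rest, base 130 x 70 mm. Origin on the bench under the grip; +x towards the shank's fork. Two U forks, 12 mm thick along x: at x = -52 mm (for the handle, 34 mm gap) and +48 mm (for the shank, 24 mm gap); cheeks rise 16 mm above the seats. A hook lying in it has its axis 70 mm above the bench, its origin over the rest's origin within 5 mm, its x along the rest's x.
- maul: Bystander: maul standing on its white head, dark wooden grip up, 72 mm wide, 165 mm high. Origin under its middle.
- dye: Bystander: amber dye bottle, closed, 52 mm wide, 110 mm high. Origin under its middle.
- pot: Bystander: terracotta pot of hand tools, 72 mm wide, about 120 mm high with the tools. Origin under its middle.
Not all that is in view belongs to the job. Of the things that look like the tray, the largest one is meant.

How it is judged:
By the outcome, as a careful person would: the job done as asked, in the order asked, and still so for the second after the job is handed in, with the robot touching nothing.
It also fails if it takes over 72 s, if anything falls off the work surface, if the arm or the gripper's body presses on something with over 40 N, if the wrist force passes 120 N, or if a joint passes its speed limit or range.

### The arm

A 6-joint arm with a two-finger parallel gripper is mounted at the origin on the work surface. World frame = base frame: x ahead of the robot, y to its left, z up, the work surface at z = 0. Lengths are in m, angles in rad, forces in N, time in s.
With the tool pointing down it reaches from about 0.375 to 0.9 m from the base axis. Payload 3.1 kg.
Tool frame: the origin (TCP) lies at the centre of the arm's flange, where the gripper is bolted on; the fingertips stand robot.tip_extent ahead of it and the grasp point (between the pads) lies 164 mm ahead of it (robot.tip_extent is the distance from the TCP to the fingertips, in m); z points along the fingers, y is the line along which they close (so a half turn about z gives the same grasp; the last joint's range is limited). The gripper opens to 87 mm and grips with 3 to 60 N. Pads are 19 mm wide; open, the fingers measure 117 mm over their backs; the gripper's body (75 mm by 190 mm) begins 51 mm behind the grasp point.
Start: joints at [-1.355, 0.527, 1.433, -0, 1.181, -0.178], TCP at [0.24, -0.577, 0.405] pointing down, gripper open.
Joint ranges: [-3.08, 3.08], [-0.75, 2.2], [0.22, 2.44], [-1.43, 4.57], [0, 2.65], [-2.85, 2.85]. Speed limits (rad/s): [2.79, 2.79, 3.14, 3.14, 3.14, 3.14].

### API

Orientations are given as a unit quaternion [x, y, z, w].
In Python, from rig import get_obs, camera, hand_in, cut_out, robot gives the robot as it stands.
- The arm moves only by the tool step_arm, never from a script. Its argument "rows" is a list of rows, each a list of 6 numbers: the shift along the world's x, y, z in m, then the turn, a rotation vector about the world's x, y, z in degrees. A call has 1 to 12 rows; each row shifts and turns the commanded pose from where the row before left it; what a row does not reach is not made up. A row lasts 1/8 s, in which the tool goes at most 62.5 mm and 10.7 degrees, less where a joint would pass 70% of its speed; a pose out of reach is approached as far as the arm can. A call is refused whole if a number of a shift passes 0.0625 or a number of a turn 10.7, either way. A call with a gripper value outside its range is refused whole. "jaw" is the finger opening in m, from 0 to 0.087, set as the call begins (left out, the last holds). The fingers move at their own pace and stop on an object; "squeeze" is the grip in N (left out, the last holds). Time passes only in rows, so rows that do not move let the fingers close. It gives the time, the measured TCP pose, the force, the opening and the grip force at its end, in the units of the state.
- get_obs(): the state, without advancing time (a new reading comes with each control period).
- camera(name): name is "scene" or "top" or "wrist"; returns a dict with "pixels" (420x560x3 uint8, blue, green, red), "depth" (420x560 float32, m along the optical axis (not along the pixel's ray), 0 where there is no reading), "fov_y" (degrees; the focal length in pixels is half the picture's height over the tangent of half this angle, whatever the lens; pixels are square), "cx", "cy" (the principal point, pixels), "extrinsics" (4x4, takes a point from camera to world coordinates); the wrist camera has in their place "mount" (4x4, takes a point from camera to tool coordinates, whose origin is the TCP and whose axes are the flange's). Camera axes: x right, y up, looking along -z (the intrinsics and any distortion apply to the point x, -y, -z); pixel columns grow to the right and rows downward; lengths in m; the calibration is good to about 2 mm. A picture is of the moment at which its call begins: read the wrist's pose just before it.
- hand_in(): hands the job in; it is judged then, once.
Trained networks look in the newest picture that a camera, given by its name, has taken for a name from the list of things; names that differ only in an ending like _2 or _b are one class to them, and where a whole thing is asked for, a point or a joint stands for the part that bears it (a point fixed in the world has none). Each returns a list of dicts, best first, with "confidence" (0 to 1); they miss things now and then, are a little off and sometimes report something else, mostly with a low value. They report only what shows in the picture. A call takes as long as a camera call. They do not tell look-alikes from the thing itself.
- cut_out(label, camera): "region" (420x560 bool, what is visible of it) and "extent" ([centre column, centre row, width, height] in pixels, round what is visible of it).
The state is a dict: "time": time; "q": joint angles; "joint_velocities": joint speeds; "joint_torque": joint torques, N m; "position": TCP position; "tool_rot": TCP orientation; "ft_force": force on the tool from outside, world axes, zero at the start; "moment": the same for the moment, N m; "grip_width": finger opening in m; "grip_force": force on a finger pad.
Only numpy, scipy, OpenCV 4.12 (cv2) and the standard library are available. Lean on these libraries where they do the work, as an engineer would, in place of code of your own. Each camera call takes 0.05 s, during which the arm holds its last target. There are 200 camera calls.

## Working session

There is one attempt and no reset: what is moved stays moved. The work goes in short steps, Python scripts to look and compute and a tool call to move; the robot and the scene stay as the last step left them, time stands still between calls to the robot, and variables do not carry over. Pictures are saved under pics/ and viewed, at most 10 in all, crops included, and the job is handed in when it is done.

Besides the shell and the picture viewer there is one more tool, called after "Call:" in YAML: its name, and indented under it one key for each argument. step_arm: Moves the arm, as the interface text tells. Its arguments: {"type":"object","properties":{"rows":{"type":"array"},"jaw":{"type":"number"},"squeeze":{"type":"number"}},"required":["rows"]}

```bash
ls; mkdir -p pics; cat > h.py <<'E'
import numpy as np, cv2
from rig import get_obs, camera, hand_in, cut_out, robot
from scipy.spatial.transform import Rotation as R
def cloud(c, T=None):
    d=c["depth"]; h,w=d.shape
    f=h/2/np.tan(np.radians(c["fov_y"])/2)
    v,u=np.mgrid[:h,:w]
    P=np.stack([(u-c["cx"])/f*d, -(v-c["cy"])/f*d, -d],-1)
    T=c["extrinsics"] if T is None else T
    return P@T[:3,:3].T+T[:3,3]
def wristT(c,o):
    T=np.eye(4); T[:3,:3]=R.from_quat(o["tool_rot"]).as_matrix(); T[:3,3]=o["position"]
    return T@c["mount"]
E
python3 - <<'E'
from h import *
o=get_obs(); print(o["time"],o["position"],o["tool_rot"],o["grip_width"],o["ft_force"]); print(vars(robot) if hasattr(robot,'__dict__') else robot)
ims=[]
for n in ["scene","top"]:
    c=camera(n); print(n,{k:v for k,v in c.items() if k not in("pixels","depth")})
    cv2.imwrite(f"pics/{n}0.png",c["pixels"]); P=cloud(c); np.save(f"{n}0.npy",P)
    for l in ["dock","tray","ring","hook","prong","rest","maul","dye","pot"]:
        try:
            for r in cut_out(l,n)[:3]:
                m=r["region"]&(c["depth"]>0); q=P[m]
                print(n,l,round(r["confidence"],2),np.round(r["extent"]),m.sum(),np.round(np.median(q,0),3),np.round(np.percentile(q,2,0),3),np.round(np.percentile(q,98,0),3))
        except Exception as e: print(l,e)
E
```

```text
pics
0.0 [ 0.24033571 -0.57655929  0.40378906] [ 9.80582198e-01  1.96105604e-01 -2.39885617e-05 -1.06967914e-03] 0.08735222795565631 [-0.72095542  0.0875729   0.82840362]
{}
scene {'fov_y': 52.142874651693774, 'cx': 282.5094182853053, 'cy': 216.91614327312686, 'extrinsics': array([[ 0.55540644, -0.63418229,  0.53790009,  1.19986195],
       [ 0.83151242,  0.41534537, -0.36888389, -0.40133771],
       [ 0.01052531,  0.6521511 ,  0.75801594,  0.85813652],
       [ 0.        ,  0.        ,  0.        ,  1.        ]])}
scene dock 0.59 [354. 237. 120.  96.] 6259 [0.793 0.1   0.084] [0.587 0.064 0.002] [0.876 0.184 0.152]
scene dock 0.19 [202. 233.  45.  57.] 1077 [ 0.554 -0.204  0.011] [ 0.49  -0.231  0.004] [ 0.607 -0.167  0.082]
scene tray 0.71 [254. 199.  45.  35.] 1217 [ 0.501 -0.021  0.017] [ 0.458 -0.081  0.002] [0.557 0.036 0.04 ]
scene tray 0.65 [149. 322.  38.  52.] 1495 [ 0.72  -0.391  0.062] [ 0.677 -0.422  0.006] [ 0.743 -0.359  0.117]
scene tray 0.64 [419. 211.  54.  49.] 1356 [0.781 0.314 0.02 ] [0.723 0.271 0.003] [0.84  0.342 0.04 ]
scene ring 0.7 [417. 214.  58.  48.] 149
[... 1943 characters left out ...]
 0.079] [ 0.481 -0.219  0.006] [ 0.637 -0.175  0.084]
top prong 0.8 [345. 256.  26.  76.] 666 [ 0.541 -0.189  0.079] [ 0.481 -0.208  0.033] [ 0.638 -0.173  0.084]
top prong 0.53 [321. 171.  26.  29.] 533 [ 0.754 -0.14   0.075] [ 0.74  -0.167  0.007] [ 0.78  -0.12   0.111]
top rest 0.91 [341. 265.  44.  57.] 1162 [ 0.545 -0.178  0.008] [ 0.479 -0.229  0.001] [ 0.6   -0.153  0.081]
top maul 0.82 [103. 265.  48.  28.] 1147 [0.533 0.333 0.071] [0.504 0.31  0.004] [0.569 0.368 0.163]
top dye 0.85 [322. 170.  23.  28.] 519 [ 0.754 -0.14   0.075] [ 0.74  -0.166  0.007] [ 0.781 -0.12   0.112]
top pot 0.67 [426. 194.  44.  33.] 1096 [ 0.706 -0.384  0.06 ] [ 0.675 -0.421  0.001] [ 0.741 -0.355  0.117]
```

```bash
python3 - <<'E'
import cv2,numpy as np
a=cv2.imread("pics/scene0.png");b=cv2.imread("pics/top0.png")
x=cv2.resize(a[150:330,130:470],(800,424),interpolation=cv2.INTER_CUBIC)
cv2.imwrite("pics/sc.png",x)
y=cv2.resize(b[90:320,90:460],(800,497),interpolation=cv2.INTER_CUBIC)
cv2.imwrite("pics/tc.png",y)
E
```

```text
(no output)
```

View pics/sc.png

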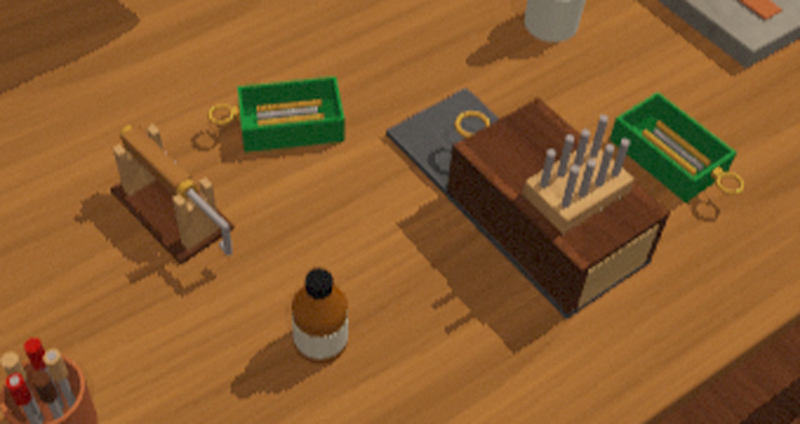

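View pics/tc.png

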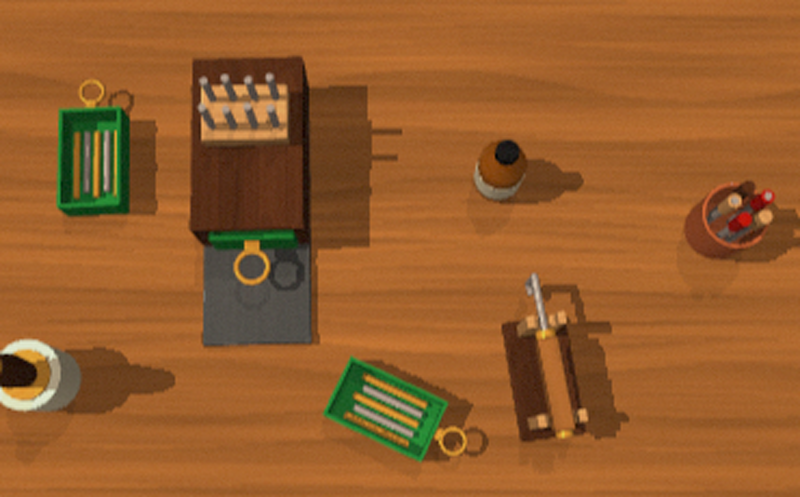

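The scene view shows the hook in its rest (crop ~180,190), the dock with tray front and ring (~472,125), and two smaller decoy trays. The top view shows the true ring at ~(252,266) with the dock opening toward the robot, and the prong at ~(533,283) pointing away from it.

```bash
python3 - <<'E'
from h import *
for n in ["top","scene"]:
    P=np.load(f"{n}0.npy"); im=cv2.imread(f"pics/{n}0.png")
    x,y,z=P[...,0],P[...,1],P[...,2]
    def rect(m,t):
        r=cv2.minAreaRect((P[m][:,:2]*1000).astype(np.float32)); print(n,t,m.sum(),np.round(r[0],1),np.round(r[1],1),round(r[2],2),"z",np.round(np.median(P[m][:,2]),4))
        return r
    inD=(x>.55)&(x<.92)&(y>.03)&(y<.22)
    mr=inD&(abs(z-.0855)<.005); mr=cv2.erode(mr.astype(np.uint8),np.ones((3,3)))>0
    rect(mr,"roof")
    m=inD&(abs(z-.01)<.004)&(x<.69); m=cv2.erode(m.astype(np.uint8),np.ones((2,2)))>0; rect(m,"floor")
    hsv=cv2.cvtColor(im,cv2.COLOR_BGR2HSV)
    yel=(hsv[...,0]>15)&(hsv[...,0]<35)&(hsv[...,1]>120)&(hsv[...,2]>90)
    m=inD&(z>.042)&(z<.06)&(x<.682)&(x>.6)&yel; m2=inD&(z>.042)&(z<.06)&(x<.682)&(x>.6)
    if m.sum()>5:
        (c,rad)=cv2.minEnclosingCircle((P[m][:,:2]*1000).astype(np.float32)); print("ring",m.sum(),m2.sum(),c,rad,np.median(P[m][:,2])); rect(m,"ring")
        q=P[m][:,:2]; A=np.c_[2*q,np.ones(len(q))]; s=np.linalg.lstsq(A,(q**2).sum(1),rcond=None)[0]; print(" lsq circle",s[:2],np.sqrt(s[2]+s[0]**2+s[1]**2))
    g=inD&(hsv[...,0]>45)&(hsv[...,0]<80)&(hsv[...,1]>120)&(z>.03)
    if g.sum()>5: rect(g,"green")
    H=(x>.45)&(x<.66)&(y>-.25)&(y<-.15)
    m=H&(z>.074)&(z<.0845); 
    # handle top
    mh=m&(z>.0775)
    for t,mm in(("handle",mh),):
        r=rect(mm,t); q=P[mm]; 
    ms=H&(z>.065)&(z<.078)&(x>.59)
    q=P[ms]; print("shank",ms.sum(),q.mean(0),q.min(0),q.max(0))
    q=P[mh]; q=q[(q[:,0]<.58)]
    vx,vy,x0,y0=cv2.fitLine((q[:,:2]*1000).astype(np.float32),cv2.DIST_HUBER,0,.01,.01).ravel(); print("handle line",np.degrees(np.arctan2(vy,vx)),x0,y0)
    rect(H&(z>.004)&(z<.02)&(hsv[...,2]<80),"restbase")
    # prong
    mp=H&(z<.064)&(z>.022)&(x>.61); q=P[mp]; print("prong",mp.sum(),np.round(np.median(q,0),4) if len(q) else 0)
E
```

```text
top roof 2377 [780.6 126.6] [186.6 114.2] 2.0 z 0.086
top floor 1703 [630.5 120.5] [108. 116.] 1.72 z 0.0099
ring 131 169 (659.0367431640625, 122.4332504272461) 23.28455352783203 0.0528924226269718
top ring 131 [657.7 123.2] [44.  37.9] 34.54 z 0.0529
 lsq circle [0.65704771 0.12162117] 0.01788106325976112
top green 212 [687.3 123.1] [13.1 94.8] 0.58 z 0.0582
top handle 469 [ 538.5 -191.8] [122.9  40.9] 7.58 z 0.0804
shank 115 [ 0.61219877 -0.18164065  0.07174118] [ 0.59003053 -0.20285553  0.06544283] [ 0.64386109 -0.16403943  0.07789036]
handle line 9.896657 529.2748 -193.06032
top restbase 509 [ 538.1 -194.3] [116.7  67.3] 8.29 z 0.0076
prong 22 [ 0.6371 -0.1744  0.0327]
scene roof 1659 [782.  124.6] [186.1 116.4] 2.67 z 0.0864
scene floor 659 [632.2 120.5] [107.2 116.1] 2.87 z 0.0106
ring 58 59 (653.2794799804688, 120.56825256347656) 19.098329544067383 0.05297746017891741
scene ring 58 [649.6 120.3] [30.5 37.7] 5.85 z 0.053
 lsq circle [0.65346556 0.12054701] 0.016747846377677567
scene handle 346 [ 544.8 -188.5] [140.2  39.5] 3.7 z 0.0811
shank 126 [ 0.61041007 -0.18296575  0.07156785] [ 0.59010553 -0.20576242  0.06501692] [ 0.64520199 -0.16356652  0.07772544]
handle line 8.819564 531.12933 -194.75343
scene restbase 155 [ 544.  -194.9] [129.   66.2] 9.32 z 0.0078
prong 37 [ 0.6426 -0.1779  0.0408]
```

Call:
step_arm:
  rows:
    - [0.034,0.043,0,0,0,-1.5]
    - [0.034,0.043,0,0,0,-1.5]
    - [0.034,0.043,0,0,0,-1.5]
    - [0.034,0.043,0,0,0,-1.5]
    - [0.034,0.043,0,0,0,-1.5]
    - [0.034,0.043,0,0,0,-1.5]
    - [0.034,0.043,0,0,0,-1.5]
    - [0.034,0.043,0,0,0,-1.5]
    - [0.034,0.043,0,0,0,-1.5]
    - [0,0,0,0,0,0]
    - [0,0,0,0,0,0]
  jaw: 0.06

```text
time: 2.38
position: [0.5463, -0.1898, 0.4046]
tool_rot: [0.997, 0.08, -0.0, 0.0]
ft_force: [0.7, -0.4, 0.2]
grip_width: 0.0602
grip_force: 0.0
```

```bash
python3 - <<'E'
from h import *
o=get_obs(); c=camera("wrist"); T=wristT(c,o); P=cloud(c,T); np.save("w1.npy",P); cv2.imwrite("pics/w1.png",c["pixels"])
print(o["position"],R.from_quat(o["tool_rot"]).as_matrix().round(3).tolist(),c["mount"].round(3).tolist(),o["time"],o["ft_force"])
print("tip",robot.tip_extent)
for l in ["hook","rest"]:
    for r in cut_out(l,"wrist")[:1]:
        m=r["region"]&(c["depth"]>0); q=P[m]; print(l,r["confidence"],r["extent"],m.sum(),np.percentile(q,2,0),np.percentile(q,98,0))
E
```

```text
[ 0.54630195 -0.18983311  0.40464628] [[0.987, 0.16, -0.001], [0.16, -0.987, -0.0], [-0.001, 0.0, -1.0]] [[0.001, 0.957, 0.29, 0.08], [1.0, -0.001, 0.001, -0.001], [0.001, 0.29, -0.957, 0.019], [0.0, 0.0, 0.0, 1.0]] 2.375 [ 0.68074404 -0.41419211  0.21318853]
tip 0.1822
hook 0.6 [279.1, 171.4, 24.1, 160.1] 2406 [ 0.48146391 -0.20713656  0.07191047] [ 0.63769295 -0.17441825  0.08283215]
rest 0.68 [282.5, 184.4, 56.6, 114.9] 3891 [ 0.4890824  -0.22919748  0.00664653] [ 0.6055695  -0.15331603  0.08288065]
```

View pics/w1.png

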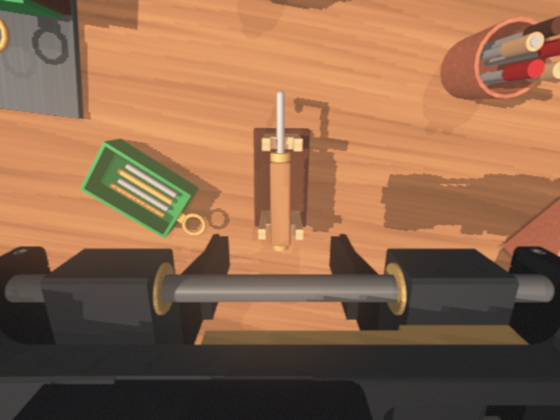

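The wrist view shows the hook upright at column ~280, rows 92 to 249, well aligned between the fingers. The fork cheeks are at rows ~143 and ~232.

```bash
python3 - <<'E'
from h import *
P=np.load("w1.npy"); im=cv2.imread("pics/w1.png")
Q=P[85:255,240:320].reshape(-1,3)
d=np.array([np.cos(.16),np.sin(.16)]); n=np.array([-d[1],d[0]]); o=np.array([.5463,-.1898])
u=(Q[:,:2]-o)@d; v=(Q[:,:2]-o)@n; z=Q[:,2]
m=(z>.0775)&(abs(v)<.0135)&(u<.034)&(u>-.075)
m2=(abs(v)<.0135)&(z>.06)
print("u range tool",np.percentile(u[m2],[0,.5,99.5,100]))
for t,mm in(("handle",m),("mid",m&(abs(u)<.03)),("shank",(z>.064)&(z<.078)&(u>.055)&(abs(v)<.012))):
    p=np.polyfit(u[mm],v[mm],1); print(t,mm.sum(),"yaw",8.9*0+np.degrees(.16+np.arctan(p[0])),"v0",p[1],"z",np.median(z[mm]), "vrange",np.percentile(v[mm],[2,98]), "u",u[mm].min(),u[mm].max())
# cheeks (above handle sides)
for s in(-.052,.048):
    c=(z>.06)&(z<.09)&(abs(v)>.0125)&(abs(v)<.03)&(abs(u-s)<.015)
    print("cheek",s,c.sum(),[ (k.sum(),u[k].mean().round(4),v[k].min().round(4),v[k].max().round(4),z[k].max().round(4)) for k in(c&(v>0),c&(v<0))if k.sum()])
b=(z>.002)&(z<.02)&(abs(v)<.04)
E
```

```text
u range tool [-0.07087741 -0.0697041   0.09658036  0.0985535 ]
handle 1801 yaw 9.545577283926166 v0 -0.0002726317933787765 z 0.08145882215629902 vrange [-0.01073429  0.00986514] u -0.07087741329577854 0.03388400956909118
mid 1136 yaw 9.683035712829634 v0 -0.00028813353971573216 z 0.08150857658025293 vrange [-0.01052816  0.0097549 ] u -0.02994441022485318 0.029932150094056836
shank 363 yaw 9.484457688484127 v0 -0.0007151688547042414 z 0.07389410947123026 vrange [-0.00392188  0.00321225] u 0.05506448640880258 0.09855349748101767
cheek -0.052 240 [(np.int64(115), np.float64(-0.05), np.float64(0.0128), np.float64(0.0241), np.float64(0.0777)), (np.int64(125), np.float64(-0.0507), np.float64(-0.0254), np.float64(-0.0129), np.float64(0.0775))]
cheek 0.048 212 [(np.int64(82), np.float64(0.0489), np.float64(0.0131), np.float64(0.0183), np.float64(0.0843)), (np.int64(130), np.float64(0.0483), np.float64(-0.0217), np.float64(-0.0125), np.float64(0.0843))]
```

Call:
step_arm:
  rows:
    - [0.001,0,-0.04,0,0,0.35]
    - [0,0,-0.04,0,0,0]
    - [0,0,-0.04,0,0,0]
    - [0,0,-0.03,0,0,0]
    - [0,0,-0.0205,0,0,0]
    - [0,0,0,0,0,0]

```text
time: 3.28
position: [0.5464, -0.1909, 0.2328]
tool_rot: [0.997, 0.081, -0.002, -0.001]
ft_force: [-0.1, -0.5, 0.2]
grip_width: 0.0602
grip_force: 0.0
```

Call:
step_arm:
  rows:
    - [0,0,0,0,0,0]
    - [0,0,0,0,0,0]
    - [0,0,0,0,0,0]
    - [0,0,0,0,0,0]
    - [0,0,0,0,0,0]
  jaw: 0
  squeeze: 55

```text
time: 3.9
position: [0.5475, -0.1899, 0.2346]
tool_rot: [0.997, 0.083, 0.0, 0.0]
ft_force: [0.4, -0.8, 2.2]
grip_width: 0.0217
grip_force: 55.0
```

Call:
step_arm:
  rows:
    - [0,0,0.02,0,0,0]
    - [0,0,0.03,0,0,0]
    - [0,0,0.03,0,0,0]
    - [0.002,0.03,0,0,0,-1]
    - [0.002,0.045,0,0,0,-1]
    - [0.0025,0.045,0,0,0,-1]
    - [0.0025,0.045,0,0,0,-1]
    - [0.0025,0.045,0,0,0,-1]
    - [0.0025,0.045,0,0,0,-1]
    - [0.003,0.0525,0,0,0,-1.3]
    - [0,0,0,0,0,0]
    - [0,0,0,0,0,0]

```text
time: 5.4
position: [0.5641, 0.1177, 0.3139]
tool_rot: [1.0, 0.02, -0.0, 0.0]
ft_force: [-0.9, -0.1, -1.4]
grip_width: 0.0214
grip_force: 55.0
```

```bash
cat > ring.py <<'E'
from h import *
import sys
from scipy.optimize import least_squares
o=get_obs(); c=camera("wrist"); T=wristT(c,o); P=cloud(c,T); np.save("w2.npy",P); cv2.imwrite(f"pics/{sys.argv[1]}.png",c["pixels"])
print(o["time"],o["position"].round(4),2*np.degrees(np.arctan2(o["tool_rot"][1],o["tool_rot"][0])),o["ft_force"].round(2))
x,y,z=P[...,0],P[...,1],P[...,2]
hsv=cv2.cvtColor(c["pixels"],cv2.COLOR_BGR2HSV)
yel=(hsv[...,0]>12)&(hsv[...,0]<38)&(hsv[...,1]>100)&(hsv[...,2]>80)
m=yel&(z>.04)&(z<.062)&(x>.5)&(x<.70)&(y>.07)&(y<.18)
q=P[m][:,:2]
f=least_squares(lambda s: np.hypot(q[:,0]-s[0],q[:,1]-s[1])-.017,[q[:,0].mean(),q[:,1].mean()],loss="soft_l1",f_scale=.002)
print("ring",m.sum(),f.x.round(4),"rms",np.sqrt((f.fun**2).mean()).round(4),"z",np.median(P[m][:,2]).round(4))
gr=(hsv[...,0]>45)&(hsv[...,0]<80)&(hsv[...,1]>120)&(z>.05)&(z<.07)&(abs(y-.12)<.06)
if gr.sum()>20:
    p=np.polyfit(y[gr],x[gr],1); print("tray yaw",-np.degrees(np.arctan(p[0])),"front x",np.percentile(x[gr],[2,50]),"y",np.percentile(y[gr],[1,99]))
yaw=2*np.arctan2(o["tool_rot"][1],o["tool_rot"][0]); d=np.array([np.cos(yaw),np.sin(yaw)]); n=np.array([-d[1],d[0]])
pz=o["position"][2]-.164
u=(P[...,:2]-o["position"][:2])@d; v=(P[...,:2]-o["position"][:2])@n
s=(abs(z-pz)<.016)&(u>.045)&(u<.12)&(abs(v)<.02)
pf=np.polyfit(u[s],v[s],1); zf=np.polyfit(u[s],z[s],1); print("shank",s.sum(),"u",u[s].max(),"v@.09",np.polyval(pf,.09),"slope",np.degrees(np.arctan(pf[0])),"z rel",np.polyval(zf,[.05,.09])-pz)
pr=o["position"][:2]+.0905*d; print("nominal prong",pr, "ring-prong in hook axes",(f.x-pr)@d,(f.x-pr)@n)
mm=(abs(z-.086)<.004)&(x>.66)&(y>.05)&(y<.2)
if mm.sum()>200:
    r=cv2.minAreaRect((P[mm][:,:2]*1000).astype(np.float32)); print("roof",np.round(r[0]),np.round(r[1]),r[2])
E
python3 ring.py w2
```

```text
5.4 [0.5641 0.1177 0.3139] 2.2383019537958586 [-0.93 -0.06 -1.41]
ring 1110 [0.6565 0.1225] rms 0.0032 z 0.0535
tray yaw 1.9355815602240471 front x [0.68063013 0.68320662] y [0.08015494 0.16610042]
shank 1937 u 0.09740466639366147 v@.09 0.0006768204730890703 slope 0.022009405135696634 z rel [0.00319697 0.00289505]
nominal prong [0.65452989 0.12121726] ring-prong in hook axes 0.001969655397298295 0.0011944962091616823
roof [697. 125.] [ 23. 118.] 2.019558906555176
```

View pics/w2.png

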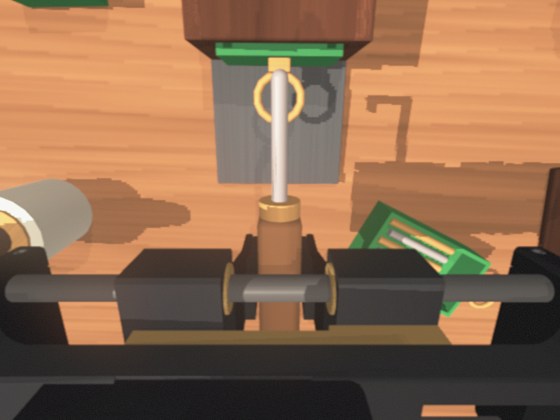

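The picture shows the shank tip at (279,75) right over the ring, whose centre is at about (279,97). Lateral alignment is good and I'm going down.

Call:
step_arm:
  rows:
    - [0.0005,0.001,-0.02,0,0,-0.2]
    - [0,0,-0.015,0,0,0]
    - [0,0,-0.01,0,0,0]
    - [0,0,-0.005,0,0,0]
    - [0,0,-0.005,0,0,0]
    - [0,0,-0.005,0,0,0]
    - [0,0,0,0,0,0]
    - [0,0,0,0,0,0]

```text
time: 6.45
position: [0.565, 0.1187, 0.2544]
tool_rot: [1.0, 0.017, 0.0, -0.0]
ft_force: [-0.5, -1.3, -1.5]
grip_width: 0.0213
grip_force: 55.0
```

Call:
step_arm:
  rows:
    - [0,0,-0.005,0,0,0]
    - [0,0,-0.005,0,0,0]
    - [0,0,-0.005,0,0,0]
    - [0,0,-0.005,0,0,0]
    - [0,0,0,0,0,0]
    - [0,0,0,0,0,0]
    - [0,0,0,0,0,0]

```text
time: 7.32
position: [0.565, 0.1186, 0.2344]
tool_rot: [1.0, 0.017, 0.0, 0.0]
ft_force: [0.6, -0.5, -1.0]
grip_width: 0.0212
grip_force: 55.0
```

```bash
python3 - <<'E'
from h import *
fs=[]
for i in range(4):
    o=get_obs(); fs.append(o["ft_force"]); c=camera("scene")
cv2.imwrite("pics/s3.png",cv2.resize(c["pixels"][130:290,230:430],(800,640))[:600])
print(np.array(fs).round(2),o["position"])
E
```

```text
[[ 0.55 -0.5  -0.97]
 [-1.17  0.34 -1.22]
 [-0.36 -0.82 -1.78]
 [ 0.07 -0.17 -2.07]] [0.56496835 0.11860438 0.23442327]
```

View pics/s3.png

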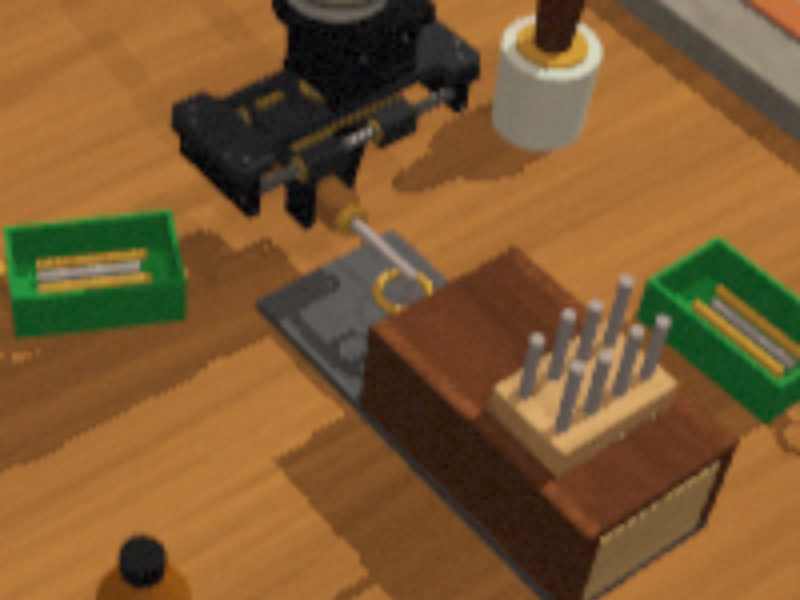

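The shank tip at (410,272) is inside the ring at (403,290), with no contact force. Now I'll take up the slack and drag.

Call:
step_arm:
  rows:
    - [-0.003,-0.0001,0,0,0,0]
    - [-0.003,-0.0001,0,0,0,0]
    - [-0.003,-0.0001,0,0,0,0]
    - [-0.003,-0.0001,0,0,0,0]
    - [-0.003,-0.0001,0,0,0,0]
    - [-0.003,-0.0001,0,0,0,0]
    - [-0.003,-0.0001,0,0,0,0]
    - [-0.003,-0.0001,0,0,0,0]

```text
time: 8.52
position: [0.5411, 0.1178, 0.2344]
tool_rot: [1.0, 0.017, 0.001, -0.0]
ft_force: [2.3, 0.2, -0.8]
grip_width: 0.0217
grip_force: 55.0
```

Call:
step_arm:
  rows:
    - [-0.004,-0.0001,0,0,0,0]
    - [-0.004,-0.0001,0,0,0,0]
    - [-0.004,-0.0001,0,0,0,0]
    - [-0.004,-0.0002,0,0,0,0]

```text
time: 9.02
position: [0.5247, 0.1173, 0.2343]
tool_rot: [1.0, 0.017, 0.0, 0.0]
ft_force: [2.8, 1.0, -1.9]
grip_width: 0.0217
grip_force: 55.0
```

Call:
step_arm:
  rows:
    - [-0.004,-0.0001,0,0,0,0]
    - [-0.004,-0.0002,0,0,0,0]
    - [-0.003,-0.0001,0,0,0,0]

```text
time: 9.4
position: [0.5137, 0.1169, 0.2343]
tool_rot: [1.0, 0.017, 0.0, 0.0]
ft_force: [2.6, 0.7, -2.1]
grip_width: 0.0215
grip_force: 55.0
```

Call:
step_arm:
  rows:
    - [-0.003,-0.0001,0,0,0,0]
    - [-0.003,-0.0001,0,0,0,0]

```text
time: 9.65
position: [0.5078, 0.1167, 0.2343]
tool_rot: [1.0, 0.017, 0.0, -0.0]
ft_force: [1.9, -0.0, -1.6]
grip_width: 0.0216
grip_force: 55.0
```

Call:
step_arm:
  rows:
    - [-0.003,-0.0001,0,0,0,0]
    - [-0.003,-0.0001,0,0,0,0]

```text
time: 9.9
position: [0.5017, 0.1165, 0.2343]
tool_rot: [1.0, 0.017, 0.0, 0.0]
ft_force: [1.7, 0.5, -1.7]
grip_width: 0.0213
grip_force: 55.0
```

Call:
step_arm:
  rows:
    - [-0.003,-0.0001,0,0,0,0]
    - [-0.003,-0.0001,0,0,0,0]

```text
time: 10.15
position: [0.4957, 0.1163, 0.2343]
tool_rot: [1.0, 0.017, 0.0, -0.0]
ft_force: [2.4, -0.0, -1.2]
grip_width: 0.0217
grip_force: 55.0
```

Call:
step_arm:
  rows:
    - [-0.003,-0.0001,0,0,0,0]
    - [-0.003,-0.0001,0,0,0,0]

```text
time: 10.4
position: [0.4897, 0.1161, 0.2343]
tool_rot: [1.0, 0.017, 0.0, -0.0]
ft_force: [2.2, -0.1, -0.8]
grip_width: 0.0218
grip_force: 55.0
```

Call:
step_arm:
  rows:
    - [-0.003,-0.0001,0,0,0,0]
    - [-0.003,-0.0001,0,0,0,0]

```text
time: 10.65
position: [0.4837, 0.1159, 0.2343]
tool_rot: [1.0, 0.017, 0.0, 0.0]
ft_force: [1.8, -0.2, -1.0]
grip_width: 0.0216
grip_force: 55.0
```

Call:
step_arm:
  rows:
    - [-0.003,-0.0001,0,0,0,0]
    - [-0.003,-0.0001,0,0,0,0]

```text
time: 10.9
position: [0.4778, 0.1157, 0.2343]
tool_rot: [1.0, 0.017, 0.0, -0.0]
ft_force: [3.3, -0.2, -2.0]
grip_width: 0.0213
grip_force: 55.0
```

Call:
step_arm:
  rows:
    - [-0.002,-0.0001,0,0,0,0]
    - [-0.002,-0.0001,0,0,0,0]

```text
time: 11.15
position: [0.475, 0.1155, 0.2344]
tool_rot: [1.0, 0.017, 0.002, 0.0]
ft_force: [6.1, 0.5, -3.7]
grip_width: 0.0216
grip_force: 55.0
```

Call:
step_arm:
  rows:
    - [-0.001,0,0,0,0,0]
    - [-0.001,0,0,0,0,0]
    - [0,0,0,0,0,0]

```text
time: 11.52
position: [0.4739, 0.1154, 0.2347]
tool_rot: [1.0, 0.017, 0.003, 0.0]
ft_force: [7.2, 0.5, -3.5]
grip_width: 0.0214
grip_force: 55.0
```

```bash
python3 - <<'E'
from h import *
f=[]
for i in range(5):
    o=get_obs(); f.append(o["ft_force"]); camera("top")
print(np.array(f).round(2).tolist(),np.mean(f,0),o["position"],o["time"])
E
```

```text
[[7.23, 0.47, -3.54], [6.35, 0.15, -3.1], [6.63, -0.67, -3.31], [7.27, -0.41, -3.56], [6.0, -0.05, -2.1]] [ 6.6939439  -0.10110224 -3.12107124] [0.4738825  0.11542028 0.23465618] 11.725
```

Call:
step_arm:
  rows:
    - [-0.001,0,0,0,0,0]
    - [-0.001,0,0,0,0,0]
    - [-0.001,0,0,0,0,0]
    - [0,0,0,0,0,0]

```text
time: 12.28
position: [0.472, 0.1154, 0.2349]
tool_rot: [1.0, 0.017, 0.005, 0.0]
ft_force: [8.6, -0.5, -4.1]
grip_width: 0.0213
grip_force: 55.0
```

```bash
python3 - <<'E'
from h import *
f=[]
for i in range(5):
    o=get_obs(); f.append(o["ft_force"]); camera("top")
print(np.array(f).round(2).tolist(),np.mean(f,0),o["position"],o["time"],o["tool_rot"],o["moment"])
E
```

```text
[[8.57, -0.47, -4.07], [8.25, 0.22, -4.27], [8.85, -0.72, -4.34], [8.72, 0.2, -3.7], [9.13, 1.41, -2.77]] [ 8.70428762  0.12842194 -3.83007068] [0.47203246 0.11541544 0.23493985] 12.475 [9.99841608e-01 1.70525922e-02 5.09576699e-03 1.90229663e-05] [ 0.10703431 -1.39386697 -0.02992884]
```

Call:
step_arm:
  rows:
    - [-0.001,0,0,0,0,0]
    - [-0.001,0,0,0,0,0]
    - [0,0,0,0,0,0]
    - [0,0,0,0,0,0]
    - [0,0,0,0,0,0]

```text
time: 13.15
position: [0.4708, 0.1154, 0.2351]
tool_rot: [1.0, 0.017, 0.006, 0.0]
ft_force: [10.2, 0.4, -3.8]
grip_width: 0.0215
grip_force: 55.0
```

```bash
python3 - <<'E'
from h import *
f=[]
for i in range(12):
    o=get_obs(); f.append(o["ft_force"]); c=camera("top")
print(np.array(f).round(1)[:,0].tolist(),np.mean(f,0),o["position"],o["time"],o["tool_rot"])
P=cloud(c);hsv=cv2.cvtColor(c["pixels"],cv2.COLOR_BGR2HSV)
x,y,z=P[...,0],P[...,1],P[...,2]
g=(hsv[...,0]>45)&(hsv[...,0]<80)&(hsv[...,1]>120)&(z>.05)&(z<.07)&(y>.07)&(y<.18)
print("tray top green",g.sum(),np.percentile(x[g],[1,50,99]),np.percentile(y[g],[1,99]))
E
```

```text
[10.2, 10.6, 9.9, 10.5, 10.8, 9.9, 9.8, 10.9, 10.2, 9.7, 10.5, 9.1] [10.17936079  0.31202413 -3.85486505] [0.47082637 0.11536977 0.23512807] 13.7 [9.99835233e-01 1.69804870e-02 6.41635432e-03 3.22925629e-05]
tray top green 289 [0.60483464 0.62576584 0.68879437] [0.07526482 0.16748004]
```

Call:
step_arm:
  rows:
    - [0,0,0,0,0,0]
    - [0,0,0,0,0,0]
    - [0,0,0,0,0,0]
    - [0.002,0,0,0,0,0]
    - [0.002,0,0,0,0,0]
    - [0.002,0.0001,0,0,0,0]
    - [0.002,0,0,0,0,0]
    - [0,0,0,0,0,0]

```text
time: 14.75
position: [0.4749, 0.1156, 0.2342]
tool_rot: [1.0, 0.017, -0.0, 0.0]
ft_force: [2.9, 0.2, -2.3]
grip_width: 0.0213
grip_force: 55.0
```

Call:
step_arm:
  rows:
    - [0.002,0.0001,0,0,0,0]
    - [0.002,0,0,0,0,0]
    - [0,0,0,0,0,0]

```text
time: 15.12
position: [0.4779, 0.1157, 0.2339]
tool_rot: [1.0, 0.017, -0.002, -0.0]
ft_force: [0.5, 0.1, -1.9]
grip_width: 0.0216
grip_force: 55.0
```

```bash
python3 ring.py w4; python3 -c "
from h import *
f=[]
for i in range(3): f.append(get_obs()['ft_force']); camera('top')
print(np.mean(f,0))"
```

```text
15.125 [0.4779 0.1157 0.2339] 1.9742011037415195 [ 0.55  0.14 -1.86]
ring 3128 [0.5821 0.1203] rms 0.0034 z 0.0534
shank 2341 u 0.11989674973700344 v@.09 0.0008939479836900528 slope 0.27082236739347504 z rel [ 0.00675584 -0.00343478]
nominal prong [0.5683818  0.11886629] ring-prong in hook axes 0.013741104496975192 0.0009187557864052925
[-0.10957046  0.17817649 -1.4906302 ]
```

View pics/w4.png

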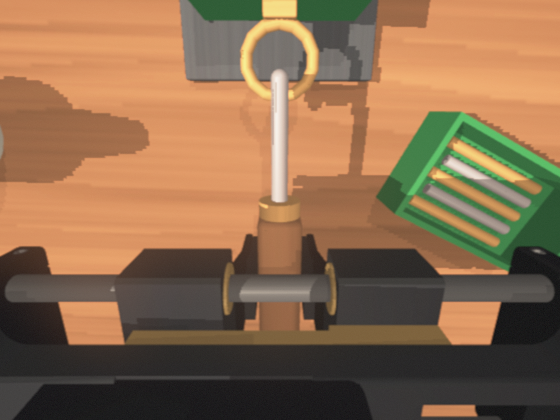

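The wrist picture shows the shank tip (279,72) near the front edge of the ring (279,95), with the force gone. By calibration the ring centre is about 13.7 mm ahead of the prong's middle, so I'll move 12 mm ahead and then lift.

Call:
step_arm:
  rows:
    - [0.002,0.0001,0,0,0,0]
    - [0.002,0.0001,0,0,0,0]
    - [0.002,0.0001,0,0,0,0]
    - [0.002,0.0001,0,0,0,0]
    - [0.002,0,0,0,0,0]
    - [0.002,0,0,0,0,0]
    - [0,0,0,0,0,0]
    - [0,0,0,0,0,0]

```text
time: 16.32
position: [0.4908, 0.1161, 0.2342]
tool_rot: [1.0, 0.017, -0.0, -0.0]
ft_force: [0.2, -0.2, -2.7]
grip_width: 0.0217
grip_force: 55.0
```

```bash
python3 ring.py w5; python3 -c "
from h import *
f=[]
for i in range(4): f.append(get_obs()['ft_force']); camera('top')
print(np.mean(f,0))"
```

```text
16.325 [0.4908 0.1161 0.2342] 1.9698209481546871 [ 0.16 -0.16 -2.69]
ring 3075 [0.583  0.1202] rms 0.0036 z 0.0535
tray yaw 1.8668141424230162 front x [0.60783146 0.61096531] y [0.0775961  0.16478194]
shank 3620 u 0.11999836672756369 v@.09 0.0006506037917661888 slope -0.33939145463217235 z rel [ 0.00714243 -0.0041602 ]
nominal prong [0.58126071 0.1192134 ] ring-prong in hook axes 0.0017601883486657508 0.00096593301792884
[-0.06607555  0.34549881 -1.39316677]
```

Centred within 2 mm, so I'm lifting gently.

Call:
step_arm:
  rows:
    - [0,0,0.003,0,0,0]
    - [0,0,0.003,0,0,0]
    - [0,0,0.003,0,0,0]
    - [0,0,0.003,0,0,0]

```text
time: 17.08
position: [0.4909, 0.1161, 0.2465]
tool_rot: [1.0, 0.017, 0.0, -0.0]
ft_force: [0.5, -0.5, -1.7]
grip_width: 0.0215
grip_force: 55.0
```

Call:
step_arm:
  rows:
    - [0,0,0.004,0,0,0]
    - [0,0,0.004,0,0,0]
    - [0,0,0.004,0,0,0]
    - [0,0,0.005,0,0,0]
    - [0,0,0.01,0,0,0]
    - [0,0,0.02,0,0,0]
    - [0,0,0.02,0,0,0]
    - [0,0,0,0,0,0]

```text
time: 18.08
position: [0.4914, 0.1162, 0.3149]
tool_rot: [1.0, 0.017, 0.002, -0.0]
ft_force: [0.2, -0.0, -2.2]
grip_width: 0.0215
grip_force: 55.0
```

```bash
python3 ring.py w6
```

```text
18.075 [0.4914 0.1162 0.3149] 1.9744098302716262 [ 0.23 -0.05 -2.18]
ring 1056 [0.5841 0.1203] rms 0.0033 z 0.0535
tray yaw 1.3564018256588277 front x [0.60827763 0.61328107] y [0.07775721 0.1657996 ]
shank 1969 u 0.09839722300280686 v@.09 0.0007546226043047554 slope 0.011114211740558296 z rel [0.00347593 0.00339087]
nominal prong [0.58187284 0.1192874 ] ring-prong in hook axes 0.002294535707817493 0.0009245435535562706
```

View pics/w6.png

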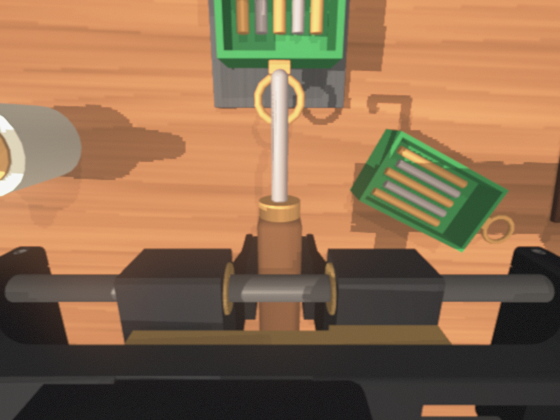

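The tray is out, the ring is free and the hook is lifted clear (ring at (279,97)). I'm carrying the hook back over the rest.

Call:
step_arm:
  rows:
    - [0.008,-0.03,0,0,0,1]
    - [0.008,-0.045,0,0,0,1]
    - [0.008,-0.045,0,0,0,1]
    - [0.008,-0.045,0,0,0,1]
    - [0.008,-0.045,0,0,0,1]
    - [0.008,-0.045,0,0,0,1]
    - [0.005,-0.033,0,0,0,1]
    - [0.0035,-0.018,0,0,0,0.55]
    - [0,0,0,0,0,0]
    - [0,0,0,0,0,0]

```text
time: 19.38
position: [0.5469, -0.1885, 0.3127]
tool_rot: [0.997, 0.083, -0.001, -0.001]
ft_force: [-0.9, 0.1, -0.9]
grip_width: 0.0216
grip_force: 55.0
```

```bash
python3 - <<'E'
from h import *
o=get_obs(); c=camera("wrist"); P=cloud(c,wristT(c,o)); cv2.imwrite("pics/w7.png",c["pixels"])
yaw=2*np.arctan2(o["tool_rot"][1],o["tool_rot"][0]); print(o["position"],np.degrees(yaw),o["tool_rot"],o["time"])
Q=P.reshape(-1,3); d=np.array([np.cos(.1665),np.sin(.1665)]); n=np.array([-d[1],d[0]]); og=np.array([.5475,-.1899])
u=(Q[:,:2]-og)@d; v=(Q[:,:2]-og)@n; z=Q[:,2]
for s in(-.052,.048):
    k=(z>.06)&(z<.09)&(abs(v)<.035)&(abs(u-s)<.015)
    print("cheek",s,k.sum(),[(j.sum(),u[j].mean().round(4),v[j].min().round(4),v[j].max().round(4)) for j in(k&(v>0.006),k&(v<-.006))if j.sum()])
k=(abs(z-.153)<.006)&(u>.045)&(u<.12)&(abs(v)<.02)
p=np.polyfit(u[k],v[k],1); print("shank",k.sum(),u[k].max(),np.polyval(p,[.05,.09]),z[k].mean())
E
```

```text
[ 0.54690159 -0.18850868  0.31272745] 9.559157226282467 [ 9.96521798e-01  8.33225988e-02 -9.05668330e-04 -9.11809302e-04] 19.375
cheek -0.052 0 []
cheek 0.048 753 [(np.int64(271), np.float64(0.048), np.float64(0.0091), np.float64(0.0181)), (np.int64(419), np.float64(0.0474), np.float64(-0.0218), np.float64(-0.006))]
shank 1930 0.09718074533092227 [0.00257861 0.00260341] 0.15169685818893663
```

Call:
step_arm:
  rows:
    - [0.0005,-0.002,0,0,0,0]
    - [0,0,0,0,0,0]
    - [0,0,0,0,0,0]

```text
time: 19.8
position: [0.5479, -0.1916, 0.3133]
tool_rot: [0.997, 0.083, 0.0, 0.0]
ft_force: [0.5, 0.8, -2.3]
grip_width: 0.0217
grip_force: 55.0
```

Call:
step_arm:
  rows:
    - [-0.0005,0.0013,-0.02,0,0,0]
    - [0,0,-0.02,0,0,0]
    - [0,0,-0.015,0,0,0]
    - [0,0,-0.01,0,0,0]
    - [0,0,-0.005,0,0,0]
    - [0,0,-0.004,0,0,0]
    - [0,0,-0.003,0,0,0]
    - [0,0,0,0,0,0]
    - [0,0,0,0,0,0]

```text
time: 20.92
position: [0.5475, -0.1906, 0.2365]
tool_rot: [0.997, 0.083, 0.0, 0.0]
ft_force: [0.4, -0.2, -0.8]
grip_width: 0.0219
grip_force: 55.0
```

Call:
step_arm:
  rows:
    - [0,0,-0.001,0,0,0]
    - [0,0,-0.0008,0,0,0]
    - [0,0,0,0,0,0]
    - [0,0,0,0,0,0]

```text
time: 21.42
position: [0.5475, -0.1906, 0.2346]
tool_rot: [0.997, 0.083, 0.0, 0.0]
ft_force: [-0.4, 0.8, 1.1]
grip_width: 0.0214
grip_force: 55.0
```

Contact with the seats (+1 N), so I'll open in steps and retreat upward.

Call:
step_arm:
  rows:
    - [0,0,0,0,0,0]
    - [0,0,0,0,0,0]
    - [0,0,0,0,0,0]
    - [0,0,0,0,0,0]
    - [0,0,0,0,0,0]
  jaw: 0.06

```text
time: 22.05
position: [0.5474, -0.1906, 0.2344]
tool_rot: [0.997, 0.083, -0.0, -0.0]
ft_force: [-0.4, -0.8, 0.4]
grip_width: 0.0581
grip_force: 0.0
```

Call:
step_arm:
  rows:
    - [0,0,0.01,0,0,0]
    - [0,0,0.02,0,0,0]
    - [0,0,0.03,0,0,0]
    - [0,0,0.04,0,0,0]
    - [0,0,0.04,0,0,0]
    - [0,0,0.03,0,0,0]
    - [0,0,0,0,0,0]
    - [0,0,0,0,0,0]

```text
time: 23.05
position: [0.5469, -0.1903, 0.4039]
tool_rot: [0.997, 0.083, -0.001, -0.0]
ft_force: [-0.3, 1.1, -0.5]
grip_width: 0.06
grip_force: 0.0
```

```bash
python3 - <<'E'
from h import *
o=get_obs(); c=camera("wrist"); P=cloud(c,wristT(c,o)); cv2.imwrite("pics/w8.png",c["pixels"]); print(o["position"],o["time"])
Q=P[85:255,240:320].reshape(-1,3)
d=np.array([np.cos(.1665),np.sin(.1665)]); n=np.array([-d[1],d[0]]); og=np.array([.5473,-.1899])
u=(Q[:,:2]-og)@d; v=(Q[:,:2]-og)@n; z=Q[:,2]
m2=(abs(v)<.0135)&(z>.06); print("u",np.percentile(u[m2],[.5,99.5]))
for t,mm in(("handle",(z>.0775)&(abs(v)<.0135)&(abs(u)<.03)),("shank",(z>.064)&(z<.078)&(u>.055)&(abs(v)<.012))):
    p=np.polyfit(u[mm],v[mm],1); print(t,mm.sum(),"dyaw",np.degrees(p[0]),"v0",p[1],"z",np.median(z[mm]),"zslope",np.polyfit(u[mm],z[mm],1)[0])
for s in(-.052,.048):
    k=(z>.06)&(z<.09)&(abs(v)>.0125)&(abs(v)<.03)&(abs(u-s)<.015)
    print("cheek",s,[(j.sum(),u[j].mean().round(4),v[j].min().round(4),v[j].max().round(4)) for j in(k&(v>0),k&(v<0))if j.sum()])
t=camera("top"); cv2.imwrite("pics/t8.png",cv2.resize(t["pixels"][90:320,90:460],(800,497),interpolation=cv2.INTER_CUBIC))
P=cloud(t)
for l in["maul","dye","pot"]:
    for r in cut_out(l,"top")[:1]: print(l,np.median(P[r["region"]&(t["depth"]>0)],0).round(3))
E
```

```text
[ 0.54690342 -0.19031903  0.40391833] 23.05
u [-0.07057758  0.09584125]
handle 1155 dyaw 0.09246651962730368 v0 0.0001643611995277849 z 0.08148165713230976 zslope -0.0038500202517693055
shank 351 dyaw 0.17002625364962645 v0 -0.0005210292228027193 z 0.07383318843715853 zslope 0.0023282860468112968
cheek -0.052 [(np.int64(135), np.float64(-0.0511), np.float64(0.0128), np.float64(0.0248)), (np.int64(135), np.float64(-0.0515), np.float64(-0.025), np.float64(-0.0128))]
cheek 0.048 [(np.int64(83), np.float64(0.0479), np.float64(0.0127), np.float64(0.0183)), (np.int64(135), np.float64(0.0476), np.float64(-0.0218), np.float64(-0.0125))]
maul [0.758 0.118 0.086]
dye [ 0.754 -0.139  0.077]
pot [ 0.715 -0.391  0.086]
```

View pics/w8.png

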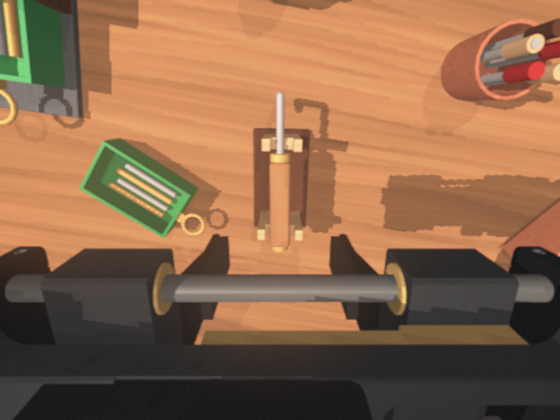

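View pics/t8.png

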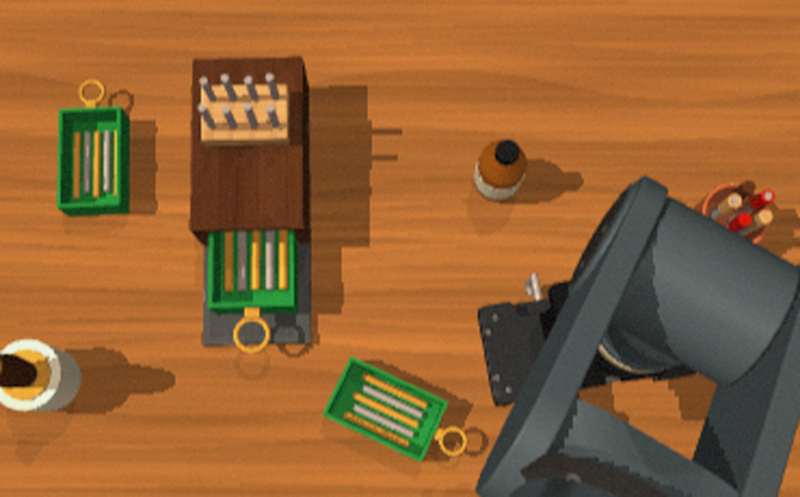

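The wrist view shows the hook seated in both forks (column 280, rows 92 to 249), matching its starting pose. The top view shows the tray out with its ring at (252,333), and the maul, dye bottle and pot where they were. The "maul" match at (0.758, 0.118) is a network error on the dock.

```bash
python3 -c "
from rig import hand_in
print(hand_in())"
```

```text
the job is handed in; nothing more can be done
None
```

I dragged the tray out by its ring, held it about 8 N above its drag force against the stop for over half a second, unhooked it, laid the hook back in both forks of its rest, and handed the job in at about 23 s; no verdict came back.

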